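# Put the dragon bowl away and slide the rack's hatch shut

### The job

Set the blue-dragon bowl, mouth down as it stands, gently on the floor of the open compartment in the orange tray rack. Then push the rack's sliding hatch along its track, without slamming or forcing it, until its strike has passed the roller catch and the hatch stays closed against the golden closing batten. Do not disturb the kettle, the jar, the red lid or the strainer.

Things in the scene. Friction and masses are not known exactly. Their poses are not given: they have to be found in the camera images.
- rack: Fixed orange tray rack, 274 (x) x 510 (y) x 207 mm high. Origin: on the table under the compartment's middle; z up. Compartment: x +-115, y -220 to +220, floor 107 mm up, roofed by a fixed deck from y = -35 on, else open. Track along y on both long walls (lips to 207 mm). A gold batten in slotted holes ends the track: its face lies at y -230 to -210, differs each time and is not measured.
- hatchway (a point): Middle of the place for the bowl on the compartment floor, 107 mm above the table; rack axes. The opening above it is 230 mm (x) wide and reaches at least 70 mm to the -y side; to the +y side at least 90 mm (70 mm in the middle, where the hatch's strike stands out) while the hatch is open.
- hatch: Wooden sliding hatch, 246 (x) x 200 (y) x 12 mm, 0.35-0.75 kg, loose in its track. Origin: centre of its underside, 185 mm up; axes as the rack's. Closes towards -y, drags 1-5 N, starts 165-235 mm open. Its strike meets the catch's two sprung rollers 10 mm before closed: they add up to 7 N until 2.5 mm before closed, then ease off; the batten then stops it hard. Keep the batten under 30 N.
- hatch_pull (a point): Middle of the top of the hatch's dark red pull bar, 223 mm above the table: 100 mm (x) long, 20 mm (y) wide, standing 26 mm above the hatch. It lies 60 mm behind the hatch's leading (-y) edge. A steel strike stands 25 mm out of that edge and a catch on the batten; both end lower than 216 mm.
- bowl: White porcelain bowl with blue dragons, 110 mm across, 58 mm high, 0.19-0.32 kg, standing mouth down on a 12 mm board. Origin: centre of the mouth, its lowest face; z up. On top its foot, an upright cylinder 52 mm across from 44 to 58 mm height, is the place to grip; beside the foot the wall slopes outwards, 35 mm high 41 mm from the axis.
- kettle: Aluminium kettle, 170 mm across, 190 mm high with its bail. Origin: centre of its underside. Leave alone.
- jar: Glass jar with a steel cap, 72 mm across, 110 mm high. Origin: centre of its underside. Leave alone.
- lid: Red silicone lid, 128 mm across, 35 mm high with its knob. Origin: centre of its underside. Leave alone.
- strainer: Steel strainer, 110 mm across, 42 mm high, handle 110 mm long along its own -x. Origin: centre of its underside. Leave alone.
Not all that is in view belongs to the job. What is shaped like the bowl but pink is not meant.

How it is judged:
On the way, in this order (a step that is already met when the one before it is completed fails the run):
1. the bowl stands mouth down on the compartment floor, let go (z of bowl in the frame of rack between 0.1 and 0.112 m and y of bowl in the frame of rack below 0 m and angle between bowl's own z axis and vertical below 0.1 rad and contact force between the fingers and bowl below 0.1 N), for 0.3 s.
2. the hatch is closed: its leading edge within 1.5 mm of the batten's face (strike past the rollers) (y of batten_c0 in the frame of hatch above -0.119 m), for 0.2 s.
At the end, for the whole second after the job is handed in: The bowl stands mouth down (within 0.1 rad) on the compartment floor under the hatch, and the hatch's leading edge is within 1.5 mm of the batten's face, held by the catch; all at rest and let go (z of bowl in the frame of rack between 0.1 and 0.112 m and y of bowl in the frame of rack below 0 m and angle between bowl's own z axis and vertical below 0.1 rad and y of batten_c0 in the frame of hatch above -0.119 m and linear speed of each of hatch, bowl below 0.01 m/s); the robot touches nothing.
It fails at once if the hatch is forced or slammed against the batten (over 30 N) (contact force between hatch and batten_c0 above 30 N).
It fails at once if the hatch is flung along its track (over 0.3 m/s) (linear speed of hatch above 0.3 m/s).
It fails at once if the bowl is dropped (moves over 0.3 m/s while not held) or knocked on the rack (over 70 N) (contact force between bowl and rack above 70 N or (contact force between the fingers and bowl below 0.1 N and linear speed of bowl above 0.3 m/s)).
It fails at once if the bowl is tipped over (angle between bowl's own z axis and vertical above 0.7 rad).
It fails at once if the kettle, jar, lid or strainer is disturbed (over 20 mm) (distance of any of kettle, jar, lid, strainer from where it was at the start of the episode above 0.02 m).
It also fails if it takes over 58 s, if anything falls off the work surface, if the arm or the gripper's body presses on something with over 40 N, if the wrist force passes 120 N, or if a joint passes its speed limit or range.

### The arm

A 6-joint arm with a two-finger parallel gripper is mounted at the origin on the work surface. World frame = base frame: x ahead of the robot, y to its left, z up, the work surface at z = 0. Lengths are in m, angles in rad, forces in N, time in s.
With the tool pointing down it reaches from about 0.425 to 0.95 m from the base axis. Payload 14.7 kg.
Tool frame: the origin (TCP) lies between the finger pads; the fingertips stand 8 mm ahead of it and the grasp point (between the pads) lies 11 mm behind it; z points along the fingers, x is the direction in which the jaws open and shut, and the axes are right-handed (so a half turn about z gives the same grasp; the last joint's range is limited). The gripper opens to 85 mm and grips with 20 to 120 N. Pads are 22 mm wide; open, the fingers measure 114 mm over their backs; the gripper's body (76 mm by 85 mm) begins 54 mm behind the grasp point. The pads swing forward as they close: fully open they stand 13 mm farther back than shut.
Start: joints at [1.291, 0.48, 1.596, -0, 1.065, -0.047], TCP at [0.15, 0.632, 0.239] pointing down, gripper open.
Joint ranges: [-2.75, 2.75], [-0.82, 2.05], [0.23, 2.67], [-1.56, 4.7], [0.09, 2.69], [-2.92, 2.92]. Speed limits (rad/s): [1.89, 1.89, 2.39, 3.01, 3.01, 3.01].

### API

Orientations are given as a 3x3 rotation matrix whose columns are the frame's x, y, z axes.
In Python, from station import sensors, vision, bot gives the robot as it stands. The module is installed in compiled form; this text tells all that it offers.
- The arm moves only by the tool send_rows, never from a script. Its argument "deltas" is a list of rows, each a list of 7 numbers: the shift along the tool's x, y, z in m, then the turn, a rotation vector about the tool's x, y, z in rad, then the opening, from -1 (shut) to 1 (fully open). A call has exactly 5 rows; each row shifts and turns the commanded pose from where the row before left it, along the tool's axes as they then stand; what a row does not reach is not made up. A row lasts 1/10 s, in which the tool goes at most 50 mm and 8.59 degrees, less where a joint would pass 70% of its speed; a pose out of reach is approached as far as the arm can. A call is refused whole if a number of a shift passes 0.05 or a number of a turn 0.15, either way. A call with a gripper value outside its range is refused whole. The fingers move at their own pace and stop on an object; the grip force is fixed at half the most. Time passes only in rows, so rows that do not move let the fingers close, or fill a call up. It gives the time, the measured TCP pose, the force and the opening at its end, in the units of the state.
- sensors.sense(): the state, without advancing time (a new reading comes with each control period).
- vision.grab_frame(name): name is "scene" or "side" or "wrist"; returns a dict with "frame" (420x560x3 uint8, blue, green, red), "z_map" (420x560 float32, m along the optical axis (not along the pixel's ray), 0 where there is no reading), "fx", "fy", "cx", "cy" (pixels), "distortion" ([k1, k2, p1, p2, k3] as OpenCV has them; the pictures are not rectified), "rvec" (rotation vector, rad) and "tvec" (3), from world to camera coordinates, as OpenCV has them. Camera axes: x right, y down, z forward; pixel columns grow to the right and rows downward; lengths in m; the calibration is good to about 2 mm. A picture is of the moment at which its call begins.
- bot.job_done(): hands the job in, once; it reports no verdict.
Trained networks look in the newest picture that a camera, given by its name, has taken for a name from the list of things; names that differ only in an ending like _2 or _b are one class to them, and where a whole thing is asked for, a point or a joint stands for the part that bears it (a point fixed in the world has none). Each returns a list of dicts, best first, with "conf" (0 to 1); they miss things now and then, are a little off and sometimes report something else, mostly with a low value. They report only what shows in the picture. A call takes as long as a camera call. They do not tell look-alikes from the thing itself.
- vision.look_for(camera, name): "xy" ([column, row] in pixels, amid what is visible of it).
- vision.landmark_of(camera, name): "xy" ([column, row] in pixels: a listed point, or the origin of a listed thing).
The state is a dict: "clock": time; "q": joint angles; "dq": joint speeds; "effort": joint torques, N m; "tool_pos": TCP position; "tool_rot": TCP orientation; "wrist_force": force on the tool from outside, world axes, zero at the start; "moment": the same for the moment, N m; "finger_gap": finger opening in m.
Only numpy, scipy, OpenCV 4.12 (cv2) and the standard library are available. Lean on these libraries where they do the work, as an engineer would, in place of code of your own. Each camera call takes 0.05 s, during which the arm holds its last target. There are 200 camera calls.

## Working session

There is one attempt and no reset: what is moved stays moved. The work goes in short steps, Python scripts to look and compute and a tool call to move; the robot and the scene stay as the last step left them, time stands still between calls to the robot, and variables do not carry over. Pictures are saved under pics/ and viewed, about 8 in all and at most 12, crops included, and the job is handed in when it is done.

Besides the shell and the picture viewer there is one more tool, called after "Call:" as name(argument=value, ...) on one line, values as JSON. send_rows: Moves the arm, as the interface text tells. Its arguments: {"type":"object","properties":{"deltas":{"type":"array","items":{"type":"array","items":{"type":"number"}}}},"required":["deltas"]}

```bash
mkdir -p pics; cat > h.py <<'E'
import numpy as np, cv2
from station import sensors, vision, bot
def cam(f):
    K=np.array([[f['fx'],0,f['cx']],[0,f['fy'],f['cy']],[0,0,1.]]);R=cv2.Rodrigues(np.array(f['rvec'],float))[0]
    return K,np.array(f['distortion'],float),R,np.array(f['tvec'],float).ravel()
def rays(f,uv):
    K,D,R,t=cam(f);n=cv2.undistortPoints(np.array(uv,float).reshape(-1,1,2),K,D)[:,0]
    return -R.T@t, np.c_[n,np.ones(len(n))], R, t
def at_z(f,uv,z):
    o,n,R,t=rays(f,uv);d=n@R;return o+d*((z-o[2])/d[:,2])[:,None]
def at_depth(f,uv):
    o,n,R,t=rays(f,uv);p=np.array(uv,int).reshape(-1,2);z=f['z_map'][p[:,1],p[:,0]]
    return (n*z[:,None]-t)@R
def cloud(f):
    v,u=np.mgrid[:420,:560];uv=np.c_[u.ravel(),v.ravel()];P=at_depth(f,uv)
    P[f['z_map'].ravel()==0]=np.nan
    return P.reshape(420,560,3)
E
python3 - <<'E'
from h import *
np.set_printoptions(precision=3,suppress=True)
for c in ['scene','side']:
    f=vision.grab_frame(c);np.savez(f'{c}0.npz',**f);cv2.imwrite(f'pics/{c}0.png',f['frame'])
    K,D,R,t=cam(f);print(c,-R.T@t)
    for n in ['bowl','hatchway','hatch_pull','hatch','rack','kettle','jar','lid','strainer']:
        for r in vision.landmark_of(c,n)[:3]:
            uv=r['xy'];z={'hatchway':.107,'hatch_pull':.223,'hatch':.185,'bowl':.012}.get(n,0)
            print(n,round(r['conf'],2),np.round(uv),at_z(f,[uv],z)[0],at_depth(f,[uv])[0])
s=sensors.sense();print(s['tool_rot'],s['wrist_force'],s['clock'],s['finger_gap'])
E
```

```text
scene [ 1.303 -0.627  1.113]
bowl 0.71 [111. 335.] [ 0.511 -0.584  0.012] [ 0.505 -0.584  0.004]
bowl 0.66 [175. 284.] [ 0.476 -0.359  0.012] [ 0.51  -0.37   0.057]
bowl 0.62 [303. 312.] [ 0.799 -0.126  0.012] [ 0.814 -0.141  0.044]
hatchway 0.62 [260. 234.] [ 0.552 -0.086  0.107] [ 0.55  -0.084  0.103]
hatch_pull 0.81 [302. 184.] [0.558 0.076 0.223] [0.558 0.076 0.223]
hatch_pull 0.19 [174. 287.] [ 0.64  -0.416  0.223] [ 0.509 -0.375  0.047]
hatch 0.96 [316. 188.] [0.571 0.128 0.185] [0.58  0.119 0.196]
rack 0.67 [302. 236.] [0.571 0.076 0.   ] [ 0.689 -0.037  0.179]
kettle 0.84 [386. 172.] [0.531 0.551 0.   ] [0.574 0.486 0.061]
kettle 0.34 [172. 286.] [ 0.466 -0.365  0.   ] [ 0.502 -0.377  0.048]
jar 0.78 [237. 325.] [ 0.706 -0.295  0.   ] [ 0.732 -0.309  0.049]
lid 0.79 [189. 349.] [ 0.681 -0.438  0.   ] [ 0.686 -0.439  0.009]
strainer 0.72 [111. 336.] [ 0.506 -0.584  0.   ] [ 0.506 -0.584 -0.   ]
side [ 0.055 -0.818  0.995]
bowl 0.83 [252. 323.] [ 0.302 -0.217  0.012] [ 0.293 -0.239  0.048]
bowl 0.82 [286. 389.] [ 0.292 -0.417  0.012] [ 0.285 -0.429  0.041]
bowl 0.69 [374. 241.] [ 0.774 -0.134  0.012] [ 0.762 -0.145  0.028]
hatchway 0.59 [305. 232.] [ 0.55  -0.071  0.107] [ 0.552 -0.069  0.104]
hatch_pull 0.87 [283. 171.] [0.561 0.081 0.223] [0.562 0.084 0.221]
hatch 0.8 [273. 173.] [0.553 0.13  0.185] [0.531 0.089 0.22 ]
rack 0.64 [280. 225.] [0.553 0.082 0.   ] [ 0.499 -0.015  0.108]
kettle 0.88 [221. 157.] [0.537 0.539 0.   ] [0.438 0.26  0.204]
jar 0.8 [389. 288.] [ 0.701 -0.295  0.   ] [ 0.67  -0.321  0.049]
lid 0.55 [414. 328.] [ 0.675 -0.434 -0.   ] [ 0.667 -0.439  0.012]
strainer 0.56 [402. 410.] [ 0.502 -0.586  0.   ] [ 0.502 -0.585 -0.002]
[[ 0.231  0.973 -0.   ]
 [ 0.973 -0.231 -0.   ]
 [-0.    -0.    -1.   ]] [-0.163  0.506 -0.65 ] 1.0 0.08532454674774537
```

View pics/scene0.png

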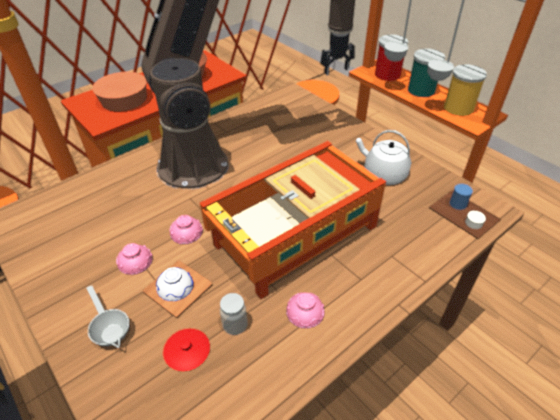

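View pics/side0.png

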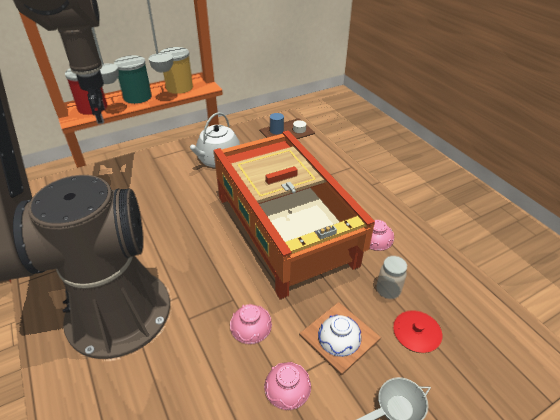

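In the scene view, four things are bowl-shaped. Three are pink, at (134,258), (185,229) and (305,309). The one at (174,284) is white and blue and stands on a board, so it fits the description; in the side view it is at (341,334). The strainer is at (108,328), the lid at (187,349), the jar at (233,313) and the kettle at (387,160). The rack is open at its -y end, with the gold batten at (232,225).

```bash
python3 - <<'E'
from h import *
np.set_printoptions(precision=4,suppress=True)
crops=[]
for c,(u,v) in [('scene',(174,284)),('side',(341,334))]:
    f=dict(np.load(f'{c}0.npz'));f={k:(x if x.ndim else float(x)) for k,x in f.items()}
    crops.append(cv2.resize(f['frame'][v-45:v+45,u-60:u+60],(400,300),interpolation=cv2.INTER_CUBIC))
    P=cloud(f)
    B=P[v-40:v+40,u-40:u+40].reshape(-1,3);B=B[(B[:,2]>.066)&(B[:,2]<.078)]
    (cx,cy),r=cv2.minEnclosingCircle(B[:,:2].astype(np.float32));print(c,'foot top',len(B),cx,cy,r,B.mean(0))
    # hatch pull bar
    Q=P.reshape(-1,3);m=(abs(Q[:,2]-.223)<.004)&(abs(Q[:,0]-.56)<.08)&(abs(Q[:,1]-.08)<.05)
    print('bar',m.sum(),cv2.minAreaRect(Q[m][:,:2].astype(np.float32)))
    m=(abs(Q[:,2]-.207)<.004)&(abs(Q[:,0]-.56)<.25)&(Q[:,1]>-.25)&(Q[:,1]<.45)
    print('rack top',m.sum(),cv2.minAreaRect(Q[m][:,:2].astype(np.float32)),np.percentile(Q[m],[1,99],axis=0))
cv2.imwrite('pics/crop0.png',np.hstack(crops))
E
```

```text
scene foot top 173 0.48320356011390686 -0.36178603768348694 0.026620447635650635 [ 0.4832 -0.3627  0.0683]
bar 118 ((0.5601180195808411, 0.08016744256019592), (0.02313501387834549, 0.10215900093317032), 87.08541870117188)
rack top 1776 ((0.5567384958267212, 0.048148155212402344), (0.506887674331665, 0.27817752957344055), 87.29974365234375) [[ 0.4134 -0.204   0.2031]
 [ 0.6997  0.2945  0.2103]]
side foot top 239 0.48040249943733215 -0.3632808029651642 0.026001082733273506 [ 0.4792 -0.3652  0.0686]
bar 133 ((0.5552343726158142, 0.07960344105958939), (0.024997679516673088, 0.09882477670907974), 87.63375091552734)
rack top 1922 ((0.5544571280479431, 0.05193890631198883), (0.5160666704177856, 0.2762144207954407), 87.18041229248047) [[ 0.4091 -0.2018  0.2031]
 [ 0.6971  0.2987  0.2103]]
```

View pics/crop0.png

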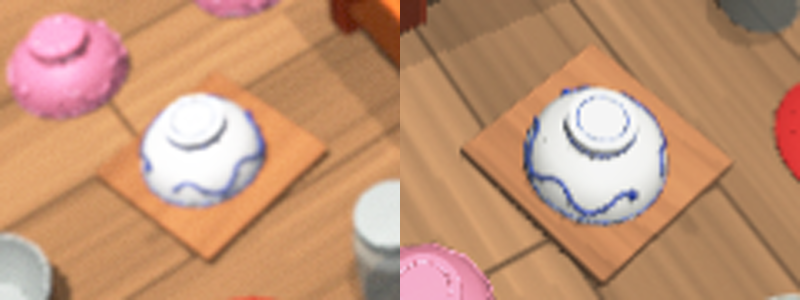

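The enlarged crop confirms it: the white bowl with blue dragons stands on its board, and its axis is at about (0.482, -0.3625). The rack yaw is about -0.048 rad and its middle is at about (0.555, 0.050). Next I raise the tool and swing round on an arc with the jaws preset to 60 mm.

Call:
send_rows(deltas=[[-0.023,0,-0.03,0,0,0,0.41],[-0.023,0,-0.03,0,0,0,0.41],[-0.0019,0.0478,0,0,0,0.0793,0.41],[-0.0019,0.0478,0,0,0,0.0793,0.41],[-0.0019,0.0478,0,0,0,0.0793,0.41]])

```text
clock: 1.5
tool_pos: [0.275, 0.538, 0.2998]
tool_rot: [[0.455, 0.89, 0.001], [0.89, -0.455, 0.001], [0.001, 0.0, -1.0]]
wrist_force: [0.6, 1.6, -0.6]
finger_gap: 0.0604
```

Call:
send_rows(deltas=[[-0.0019,0.0478,0,0,0,0.0793,0.41],[-0.0019,0.0478,0,0,0,0.0793,0.41],[-0.0019,0.0478,0,0,0,0.0793,0.41],[-0.0019,0.0478,0,0,0,0.0793,0.41],[-0.0019,0.0478,0,0,0,0.0793,0.41]])

```text
clock: 2.0
tool_pos: [0.4617, 0.3896, 0.2993]
tool_rot: [[0.765, 0.644, 0.0], [0.644, -0.765, 0.0], [0.0, -0.0, -1.0]]
wrist_force: [-0.3, -0.5, -0.0]
finger_gap: 0.0603
```

Call:
send_rows(deltas=[[-0.0019,0.0478,0,0,0,0.0793,0.41],[-0.0019,0.0478,0,0,0,0.0793,0.41],[-0.0019,0.0478,0,0,0,0.0793,0.41],[-0.0019,0.0478,0,0,0,0.0793,0.41],[-0.0019,0.0478,0,0,0,0.0793,0.41]])

```text
clock: 2.5
tool_pos: [0.5762, 0.1811, 0.2993]
tool_rot: [[0.954, 0.299, 0.0], [0.299, -0.954, 0.0], [0.0, 0.0, -1.0]]
wrist_force: [0.5, 0.7, 0.2]
finger_gap: 0.0603
```

Call:
send_rows(deltas=[[-0.0019,0.0478,0,0,0,0.0793,0.41],[-0.0019,0.0478,0,0,0,0.0793,0.41],[-0.0019,0.0478,0,0,0,0.0793,0.41],[-0.0019,0.0478,0,0,0,0.0793,0.41],[-0.0019,0.0478,0,0,0,0.0793,0.41]])

```text
clock: 3.0
tool_pos: [0.6012, -0.0553, 0.2993]
tool_rot: [[0.996, -0.093, 0.0], [-0.093, -0.996, -0.0], [0.0, 0.0, -1.0]]
wrist_force: [0.8, -0.3, 0.5]
finger_gap: 0.06
```

Call:
send_rows(deltas=[[-0.0019,0.0478,0,0,0,0.0793,0.41],[-0.0019,0.0478,0,0,0,0.0793,0.41],[-0.0019,0.0478,0,0,0,0.0793,0.41],[-0.0019,0.0478,0,0,0,0.0793,0.41],[-0.0019,0.0478,0,0,0,0.0793,0.41]])

```text
clock: 3.5
tool_pos: [0.5329, -0.2831, 0.2993]
tool_rot: [[0.883, -0.47, 0.0], [-0.47, -0.883, -0.0], [0.0, 0.0, -1.0]]
wrist_force: [0.8, -0.6, -0.2]
finger_gap: 0.0603
```

Call:
send_rows(deltas=[[-0.0019,0.0478,0,0,0,0.0793,0.41],[-0.0019,0.0478,0,0,0,0.0793,0.41],[0,0,0.05,0,0,0,0.41],[0,0,0.05,0,0,0,0.41],[0,0,0.04,0,0,0,0.41]])

```text
clock: 4.0
tool_pos: [0.4814, -0.3621, 0.1572]
tool_rot: [[0.799, -0.602, -0.0], [-0.602, -0.799, 0.0], [-0.001, -0.0, -1.0]]
wrist_force: [1.1, 0.2, 0.2]
finger_gap: 0.0597
```

```bash
python3 - <<'E'
from h import *
np.set_printoptions(precision=4,suppress=True)
s=sensors.sense();T=s['tool_pos'];R=np.array(s['tool_rot']);print(T)
for c in ['side','scene','wrist']:
    f=vision.grab_frame(c);P=cloud(f).reshape(-1,3)
    L=(P-T)@R
    m=(abs(L[:,0])<.08)&(abs(L[:,1])<.03)&(L[:,2]<.03)&(L[:,2]>-.12)
    for sg in (-1,1):
        q=L[m&(sg*L[:,0]>0)]
        if len(q): print(c,sg,len(q),'tip local z max',np.sort(q[:,2])[-8:], 'x range near tip',np.percentile(q[q[:,2]>q[:,2].max()-.015][:,0],[2,98]))
    B=P[(np.hypot(P[:,0]-.482,P[:,1]+.3625)<.04)&(P[:,2]>.064)&(P[:,2]<.078)]
    if len(B)>20: print(c,'foot',len(B),cv2.minEnclosingCircle(B[:,:2].astype(np.float32)),np.median(B[:,2]))
    if c=='wrist': cv2.imwrite('pics/w1.png',f['frame'])
E
```

```text
[ 0.4814 -0.3621  0.1572]
side -1 545 tip local z max [-0.0033 -0.0031 -0.0025 -0.0018 -0.0013 -0.0009  0.0002  0.0018] x range near tip [-0.0433 -0.0303]
side 1 552 tip local z max [-0.0018 -0.001   0.0004  0.0039  0.0052  0.0052  0.0053  0.0054] x range near tip [0.0307 0.0427]
side foot 289 ((0.4805023968219757, -0.3624206781387329), 0.026199599727988243) 0.06751889485213118
scene -1 64 tip local z max [0.0018 0.003  0.0038 0.0048 0.0051 0.0064 0.0072 0.0107] x range near tip [-0.0377 -0.0299]
scene 1 459 tip local z max [0.0029 0.0041 0.0049 0.0055 0.0055 0.0061 0.0063 0.0137] x range near tip [0.0291 0.0404]
scene foot 208 ((0.48350924253463745, -0.36120158433914185), 0.027966441586613655) 0.06796694884746343
wrist -1 20693 tip local z max [0.0048 0.0048 0.0048 0.005  0.0051 0.0052 0.0053 0.0054] x range near tip [-0.0468 -0.0338]
wrist 1 19694 tip local z max [0.0054 0.0057 0.0058 0.0059 0.006  0.0062 0.0062 0.0068] x range near tip [0.0261 0.0389]
wrist foot 3961 ((0.47952505946159363, -0.36074328422546387), 0.026333238929510117) 0.06990208798599752
```

View pics/w1.png

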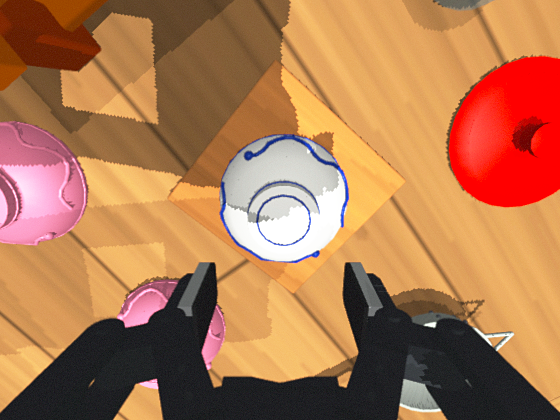

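The wrist picture shows the dragon bowl's foot at (283,220), centred between the open fingers. The strainer and the lid are clear. The fingertips measure 5–6 mm ahead of the TCP, so the TCP has to be at about z 0.064.

Call:
send_rows(deltas=[[0,0,0.03,0,0,0,0.41],[0,0,0.03,0,0,0,0.41],[0,0,0.02,0,0,0,0.41],[0,0,0.005,0,0,0,0.41],[0,0,0,0,0,0,0.41]])

```text
clock: 4.65
tool_pos: [0.4833, -0.3626, 0.0758]
tool_rot: [[0.8, -0.601, 0.001], [-0.601, -0.8, -0.001], [0.002, 0.0, -1.0]]
wrist_force: [0.1, -0.9, -0.1]
finger_gap: 0.0605
```

Call:
send_rows(deltas=[[0,0,0.006,0,0,0,0.41],[0,0,0.005,0,0,0,0.41],[0,0,0,0,0,0,0.3],[0,0,0,0,0,0,0.2],[0,0,0,0,0,0,0.1]])

```text
clock: 5.15
tool_pos: [0.4824, -0.362, 0.064]
tool_rot: [[0.799, -0.601, 0.0], [-0.601, -0.799, -0.0], [0.0, -0.0, -1.0]]
wrist_force: [-2.9, 2.2, 8.6]
finger_gap: 0.0488
```

Call:
send_rows(deltas=[[0,0,0,0,0,0,-0.3],[0,0,0,0,0,0,-1],[0,0,0,0,0,0,-1],[0,0,0,0,0,0,-1],[0,0,0,0,0,0,-1]])

```text
clock: 5.65
tool_pos: [0.4824, -0.362, 0.064]
tool_rot: [[0.799, -0.601, 0.0], [-0.601, -0.799, -0.0], [0.0, 0.0, -1.0]]
wrist_force: [-2.7, 2.7, 9.2]
finger_gap: 0.049
```

Call:
send_rows(deltas=[[0,0,-0.01,0,0,0,-1],[0,0,-0.03,0,0,0,-1],[0,0,-0.05,0,0,0,-1],[0,0,-0.05,0,0,0,-1],[0,0,-0.05,0,0,0,-1]])

```text
clock: 6.15
tool_pos: [0.482, -0.3617, 0.2559]
tool_rot: [[0.799, -0.601, 0.0], [-0.601, -0.799, -0.0], [0.0, -0.0, -1.0]]
wrist_force: [1.7, -0.7, -3.0]
finger_gap: 0.0488
```

Call:
send_rows(deltas=[[0,0,-0.05,0,0,0,-1],[0,0,0,0,0,0,-1],[0,0,0,0,0,0,-1],[0,0,0,0,0,0,-1],[0,0,0,0,0,0,-1]])

```text
clock: 6.65
tool_pos: [0.4817, -0.3614, 0.3016]
tool_rot: [[0.799, -0.601, -0.002], [-0.601, -0.799, 0.002], [-0.003, -0.0, -1.0]]
wrist_force: [0.0, 0.2, -2.0]
finger_gap: 0.0487
```

```bash
python3 - <<'E'
from h import *
np.set_printoptions(precision=4,suppress=True)
s=sensors.sense();print(s['tool_pos'],s['wrist_force'])
for c in ['side','scene']:
    f=vision.grab_frame(c);cv2.imwrite(f'pics/{c}1.png',f['frame']);P=cloud(f).reshape(-1,3)
    for n in ['hatchway','hatch_pull','bowl']:
        for r in vision.landmark_of(c,n)[:2]:
            z={'hatchway':.107,'hatch_pull':.223}.get(n,s['tool_pos'][2]-.052);print(c,n,round(r['conf'],2),at_z(f,[r['xy']],z)[0])
    B=P[(np.hypot(P[:,0]-s['tool_pos'][0],P[:,1]-s['tool_pos'][1])<.1)&(P[:,2]>.15)]
    print('bowl low z',np.percentile(B[:,2],[0.2,1,2]))
E
```

```text
[ 0.4817 -0.3614  0.3016] [ 0.0333  0.2466 -1.9753]
side hatchway 0.61 [ 0.554  -0.0761  0.107 ]
side hatch_pull 0.59 [0.5525 0.0772 0.223 ]
side bowl 0.85 [ 0.4762 -0.3651  0.2496]
side bowl 0.72 [ 0.2438 -0.3666  0.2496]
bowl low z [0.2499 0.2574 0.2646]
scene hatchway 0.95 [ 0.5404 -0.0745  0.107 ]
scene hatch_pull 0.88 [0.5585 0.0729 0.223 ]
scene bowl 0.96 [ 0.5226 -0.3027  0.2496]
scene bowl 0.95 [ 0.4687 -0.3628  0.2496]
bowl low z [0.251  0.2577 0.2645]
```

View pics/side1.png

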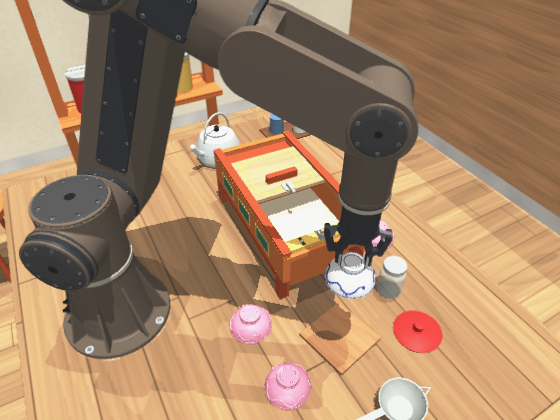

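The bowl hangs upright in the gripper at (350,275), with its lowest face at about z 0.249, which agrees with TCP minus 52 mm. Next I take it over the hatchway, at about (0.549, -0.078).

Call:
send_rows(deltas=[[-0.0045,-0.0241,0,0,0,-0.0419,-1],[-0.0045,-0.0241,0,0,0,-0.0419,-1],[-0.0045,-0.0241,0,0,0,-0.0419,-1],[-0.0045,-0.0241,0,0,0,-0.0419,-1],[-0.0045,-0.0241,0,0,0,-0.0419,-1]])

```text
clock: 7.55
tool_pos: [0.5277, -0.2473, 0.3033]
tool_rot: [[0.908, -0.42, 0.0], [-0.42, -0.908, -0.0], [0.0, 0.0, -1.0]]
wrist_force: [0.1, -0.2, -3.0]
finger_gap: 0.0486
```

Call:
send_rows(deltas=[[-0.0045,-0.0241,0,0,0,-0.0419,-1],[-0.0045,-0.0241,0,0,0,-0.0419,-1],[-0.0045,-0.0241,0,0,0,-0.0419,-1],[-0.0045,-0.0241,0,0,0,-0.0419,-1],[-0.0045,-0.0241,0,0,0,-0.0419,-1]])

```text
clock: 8.05
tool_pos: [0.5478, -0.1265, 0.3033]
tool_rot: [[0.975, -0.222, 0.0], [-0.222, -0.975, -0.0], [0.0, 0.0, -1.0]]
wrist_force: [-0.4, 0.1, -2.6]
finger_gap: 0.0487
```

Call:
send_rows(deltas=[[-0.0045,-0.0241,0,0,0,-0.0419,-1],[-0.0045,-0.0241,0,0,0,-0.0419,-1],[0,0,0,0,0,-0.047,-1],[0,0,0,0,0,-0.047,-1],[0,0,0,0,0,0,-1]])

```text
clock: 8.55
tool_pos: [0.5487, -0.0782, 0.3034]
tool_rot: [[0.999, -0.046, 0.0], [-0.046, -0.999, -0.0], [0.0, 0.0, -1.0]]
wrist_force: [-0.9, 0.6, -2.8]
finger_gap: 0.0489
```

```bash
python3 - <<'E'
from h import *
np.set_printoptions(precision=4,suppress=True)
s=sensors.sense();T=s['tool_pos'];print(T,s['wrist_force'])
C=np.array([.5556,.050]);ry=np.array([.0488,.9988]);rx=np.array([.9988,-.0488])
print('tool in rack',(T[:2]-C)@rx,(T[:2]-C)@ry)
for c in ['side','scene','wrist']:
    f=vision.grab_frame(c);cv2.imwrite(f'pics/{c}2.png',f['frame']);P=cloud(f).reshape(-1,3)
    d=P[:,:2]-C;X=d@rx;Y=d@ry
    F=(abs(P[:,2]-.107)<.006)&(abs(X)<.14)&(abs(Y)<.25)
    if F.sum()>50: print(c,'floor',F.sum(),np.percentile(X[F],[1,99]),np.percentile(Y[F],[1,99]),np.median(P[F,2]))
    F=(abs(P[:,2]-.197)<.003)&(abs(X)<.105)&(abs(Y)<.2)
    if F.sum()>50: print(c,'hatch top Y',np.percentile(Y[F],[1,5,99]),np.median(P[F,2]))
    F=(P[:,2]>.185)&(P[:,2]<.218)&(abs(X)<.1)&(Y<-.16)&(Y>-.26)
    if F.sum()>20: print(c,'batten Y',np.percentile(Y[F],[2,50,98]))
    F=(abs(P[:,2]-.207)<.003)&(abs(abs(X)-.125)<.03)&(abs(Y)<.2)
    for sg in (-1,1):
        G=F&(sg*X>0)
        if G.sum()>50: print(c,'lip X',sg,np.percentile(X[G],[2,98]),np.polyfit(Y[G],X[G],1))
E
```

```text
[ 0.5487 -0.0782  0.3034] [-0.9216  0.6163 -2.8045]
tool in rack -0.0006631345596029744 -0.12842591613042253
side floor 2286 [-0.1386  0.1147] [-0.2285  0.1502] 0.1053659167108977
side hatch top Y [-0.0266 -0.0177  0.1713] 0.19601208495925582
side batten Y [-0.2457 -0.233  -0.2089]
side lip X -1 [-0.1385 -0.115 ] [-0.0027 -0.1268]
side lip X 1 [0.1113 0.1351] [-0.0135  0.1216]
scene floor 2068 [-0.1148  0.1389] [-0.2341  0.2158] 0.1052624649934511
scene hatch top Y [-0.0264 -0.019   0.1697] 0.1958287384212561
scene batten Y [-0.2492 -0.2294 -0.2078]
scene lip X -1 [-0.1349 -0.1105] [ 0.0043 -0.123 ]
scene lip X 1 [0.1135 0.1382] [-0.004   0.1262]
wrist floor 26302 [-0.1171  0.1131] [-0.1925 -0.0212] 0.10691011014446145
wrist hatch top Y [-0.0261 -0.0243  0.0137] 0.1970967451876553
wrist batten Y [-0.2414 -0.2254 -0.2041]
wrist lip X -1 [-0.1379 -0.1146] [-0.0017 -0.126 ]
wrist lip X 1 [0.111 0.134] [-0.0011  0.122 ]
```

View pics/scene2.png

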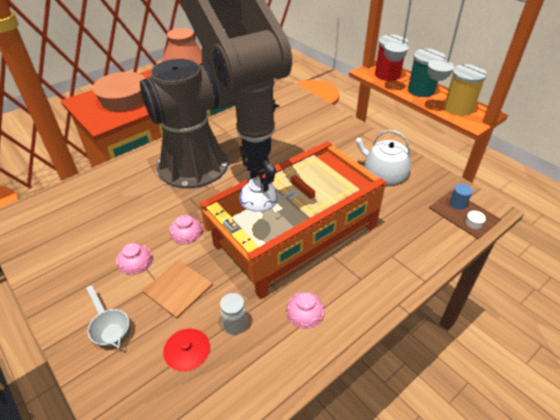

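The bowl is over the opening at (258,195) in the scene view. In rack axes it is at x ≈ 0 and y = -0.128, between the batten at about -0.21 and the strike tip at about -0.051. Lowering.

Call:
send_rows(deltas=[[0,0,0.03,0,0,0,-1],[0,0,0.035,0,0,0,-1],[0,0,0.035,0,0,0,-1],[0,0,0.025,0,0,0,-1],[0,0,0.01,0,0,0,-1]])

```text
clock: 9.2
tool_pos: [0.5474, -0.0785, 0.1661]
tool_rot: [[0.999, -0.049, -0.003], [-0.049, -0.999, 0.001], [-0.003, -0.0, -1.0]]
wrist_force: [0.1, -0.6, -1.9]
finger_gap: 0.0491
```

Call:
send_rows(deltas=[[0,0,0.003,0,0,0,-1],[0,0,0.002,0,0,0,-1],[0,0,0.001,0,0,0,-1],[0,0,0,0,0,0,-1],[0,0,0,0,0,0,-1]])

```text
clock: 9.7
tool_pos: [0.549, -0.0786, 0.1631]
tool_rot: [[0.999, -0.048, 0.001], [-0.048, -0.999, -0.0], [0.001, 0.0, -1.0]]
wrist_force: [-0.2, 0.3, -3.5]
finger_gap: 0.0488
```

Call:
send_rows(deltas=[[0,0,0.001,0,0,0,-1],[0,0,0.001,0,0,0,-1],[0,0,0.001,0,0,0,-1],[0,0,0,0,0,0,-1],[0,0,0,0,0,0,-1]])

```text
clock: 10.2
tool_pos: [0.5486, -0.0785, 0.1592]
tool_rot: [[0.999, -0.048, -0.0], [-0.048, -0.999, 0.0], [-0.0, -0.0, -1.0]]
wrist_force: [0.1, 0.0, -2.5]
finger_gap: 0.0485
```

Call:
send_rows(deltas=[[0,0,0.001,0,0,0,-1],[0,0,0.0005,0,0,0,-1],[0,0,0,0,0,0,-1],[0,0,0,0,0,0,-1],[0,0,0,0,0,0,-1]])

```text
clock: 10.7
tool_pos: [0.5487, -0.0785, 0.159]
tool_rot: [[0.999, -0.048, 0.001], [-0.048, -0.999, -0.0], [0.001, 0.0, -1.0]]
wrist_force: [-8.1, 1.5, 19.2]
finger_gap: 0.0486
```

The bowl touches the floor, with about +20 N at the wrist. I ease off slightly and let go.

Call:
send_rows(deltas=[[0,0,-0.0008,0,0,0,-1],[0,0,0,0,0,0,-1],[0,0,0,0,0,0,0.2],[0,0,0,0,0,0,0.35],[0,0,0,0,0,0,0.5]])

```text
clock: 11.2
tool_pos: [0.5487, -0.0785, 0.1585]
tool_rot: [[0.999, -0.048, -0.0], [-0.048, -0.999, 0.0], [-0.0, -0.0, -1.0]]
wrist_force: [-0.1, 0.2, -0.7]
finger_gap: 0.0641
```

Call:
send_rows(deltas=[[0,0,0,0,0,0,0.6],[0,0,-0.003,0,0,0,0.6],[0,0,-0.01,0,0,0,0.6],[0,0,-0.03,0,0,0,0.6],[0,0,-0.05,0,0,0,0.6]])

```text
clock: 11.7
tool_pos: [0.547, -0.0782, 0.2511]
tool_rot: [[0.999, -0.048, -0.005], [-0.048, -0.999, 0.001], [-0.005, -0.001, -1.0]]
wrist_force: [2.1, -0.2, 0.6]
finger_gap: 0.0687
```

Call:
send_rows(deltas=[[0,0,-0.04,0,0,0,-1],[0,-0.01,0,0,0,0,-1],[0,-0.05,0,0,0,0,-1],[0,-0.05,0,0,0,0,-1],[0,-0.05,0,0,0,0,-1]])

```text
clock: 12.2
tool_pos: [0.556, 0.0829, 0.2922]
tool_rot: [[0.999, -0.049, 0.001], [-0.049, -0.999, 0.0], [0.001, -0.0, -1.0]]
wrist_force: [0.6, 0.0, 0.2]
finger_gap: 0.0004
```

Call:
send_rows(deltas=[[0,-0.05,0,0,0,0,-1],[0,0,0,0,0,0,-1],[0,0,0,0,0,0,-1],[0,0,0,0,0,0,-1],[0,0,0,0,0,0,-1]])

```text
clock: 12.7
tool_pos: [0.5586, 0.1301, 0.2917]
tool_rot: [[0.999, -0.049, -0.0], [-0.049, -0.999, -0.0], [-0.0, 0.0, -1.0]]
wrist_force: [-0.3, -0.1, 0.0]
finger_gap: 0.0005
```

```bash
python3 - <<'E'
from h import *
np.set_printoptions(precision=4,suppress=True)
s=sensors.sense();T=np.array(s['tool_pos']);R=np.array(s['tool_rot']);print(T,s['wrist_force'],s['finger_gap'])
C=np.array([.5556,.050]);ry=np.array([.0488,.9988]);rx=np.array([.9988,-.0488])
print('tool in rack',(T[:2]-C)@rx,(T[:2]-C)@ry)
for c in ['side','scene','wrist']:
    f=vision.grab_frame(c);cv2.imwrite(f'pics/{c}3.png',f['frame']);P=cloud(f).reshape(-1,3)
    L=(P-T)@R;m=(abs(L[:,0])<.04)&(abs(L[:,1])<.03)&(L[:,2]<.03)&(L[:,2]>-.02)
    if m.sum()>5: print(c,'tip z',np.sort(L[m,2])[-6:],'y',np.percentile(L[m,1],[2,98]))
    d=P[:,:2]-C;X=d@rx;Y=d@ry
    F=(abs(P[:,2]-.223)<.003)&(abs(X)<.07)&(abs(Y-.034)<.03)
    if F.sum()>20: print(c,'bar',F.sum(),np.percentile(X[F],[2,98]),np.percentile(Y[F],[2,98]))
    F=(abs(P[:,2]-.165)<.005)&(abs(X)<.06)&(abs(Y+.13)<.06)
    if F.sum()>20: print(c,'bowl foot',F.sum(),cv2.minEnclosingCircle(np.c_[X,Y][F].astype(np.float32)),np.median(P[F,2]))
E
```

```text
[0.5586 0.1301 0.2917] [-0.2942 -0.1213  0.0092] 0.00045941226315222643
tool in rack -0.0008717638610849717 0.08010869450894516
side tip z [0.0042 0.005  0.0061 0.0076 0.0083 0.0087] y [-0.0053  0.0129]
side bar 103 [-0.0484  0.0421] [0.0214 0.0412]
side bowl foot 193 ((-0.0014245553174987435, -0.13011755049228668), 0.02839859202504158) 0.16314966504099945
scene tip z [0.0035 0.0045 0.0065 0.0077 0.0082 0.0105] y [-0.0074  0.0124]
scene bar 84 [-0.0451  0.0476] [0.0224 0.0404]
scene bowl foot 170 ((0.0020661666058003902, -0.13230840861797333), 0.027309367433190346) 0.16344950024468047
wrist tip z [0.0042 0.0044 0.0044 0.0046 0.0046 0.0049] y [-0.0127 -0.0075]
wrist bar 1805 [-0.0503  0.0459] [0.0252 0.0439]
wrist bowl foot 131 ((-0.0020482968538999557, -0.1089436411857605), 0.007763111963868141) 0.16429767730236253
```

View pics/side3.png

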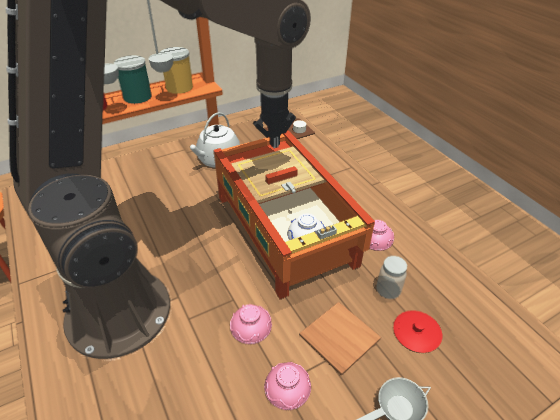

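The bowl stands upright in the compartment: its foot is at (308,220) in the picture and its top at z 0.163–0.164 (expected 0.165). The shut fingers hang behind the pull bar. I lower them and push.

Call:
send_rows(deltas=[[0,0,0.04,0,0,0,-1],[0,0,0.03,0,0,0,-1],[0,0,0.007,0,0,0,-1],[0,0,0,0,0,0,-1],[0,0.008,0,0,0,0,-1]])

```text
clock: 13.35
tool_pos: [0.5591, 0.1235, 0.2159]
tool_rot: [[0.999, -0.047, 0.002], [-0.047, -0.999, 0.0], [0.002, -0.0, -1.0]]
wrist_force: [0.7, -0.7, -0.3]
finger_gap: -0.0
```

Call:
send_rows(deltas=[[0,0.006,0,0,0,0,-1],[0,0.005,0,0,0,0,-1],[0,0.004,0,0,0,0,-1],[0,0.004,0,0,0,0,-1],[0,0.004,0,0,0,0,-1]])

```text
clock: 13.85
tool_pos: [0.5573, 0.1002, 0.2149]
tool_rot: [[0.999, -0.048, 0.001], [-0.048, -0.999, 0.0], [0.001, -0.0, -1.0]]
wrist_force: [0.7, 3.3, 1.5]
finger_gap: 0.0002
```

Call:
send_rows(deltas=[[0,0.006,0,0,0,0,-1],[0,0.008,0,0,0,0,-1],[0,0.01,0,0,0,0,-1],[0,0.011,0,0,0,0,-1],[0,0.011,0,0,0,0,-1]])

```text
clock: 14.35
tool_pos: [0.5549, 0.0533, 0.2146]
tool_rot: [[0.999, -0.048, -0.0], [-0.048, -0.999, -0.0], [-0.0, 0.0, -1.0]]
wrist_force: [-0.1, 2.6, 1.5]
finger_gap: -0.0004
```

Call:
send_rows(deltas=[[0,0.011,0,0,0,0,-1],[0,0.011,0,0,0,0,-1],[0,0.011,0,0,0,0,-1],[0,0.011,0,0,0,0,-1],[0,0.011,0,0,0,0,-1]])

```text
clock: 14.85
tool_pos: [0.5522, -0.0015, 0.2146]
tool_rot: [[0.999, -0.048, -0.0], [-0.048, -0.999, 0.0], [-0.0, -0.0, -1.0]]
wrist_force: [-0.1, 2.9, 1.6]
finger_gap: 0.0001
```

Call:
send_rows(deltas=[[0,0.01,0,0,0,0,-1],[0,0.009,0,0,0,0,-1],[0,0.008,0,0,0,0,-1],[0,0.006,0,0,0,0,-1],[0,0.004,0,0,0,0,-1]])

```text
clock: 15.35
tool_pos: [0.5506, -0.0381, 0.2146]
tool_rot: [[0.999, -0.048, -0.0], [-0.048, -0.999, 0.0], [-0.0, -0.0, -1.0]]
wrist_force: [0.2, 3.0, 2.3]
finger_gap: -0.0001
```

```bash
python3 - <<'E'
from h import *
np.set_printoptions(precision=4,suppress=True)
s=sensors.sense();T=np.array(s['tool_pos']);print(T,s['wrist_force'])
C=np.array([.5556,.050]);ry=np.array([.0488,.9988]);rx=np.array([.9988,-.0488])
print('tool in rack',(T[:2]-C)@rx,(T[:2]-C)@ry)
for c in ['side','scene','wrist']:
    f=vision.grab_frame(c);P=cloud(f).reshape(-1,3)
    d=P[:,:2]-C;X=d@rx;Y=d@ry
    F=(abs(P[:,2]-.223)<.003)&(abs(X)<.07)&(abs(Y+.09)<.05)
    if F.sum()>20: print(c,'bar',F.sum(),np.percentile(Y[F],[2,98]))
    for sg in (-1,1):
        F=(P[:,2]>.188)&(P[:,2]<.201)&(abs(X*sg-.085)<.02)&(Y<-.03)&(Y>-.26)
        y=Y[F];h,e=np.histogram(y,np.arange(-.26,-.1,.004));print(c,sg,list(zip(np.round(e[:-1]*1000).astype(int),h)) if len(y) else '')
E
```

```text
[ 0.5506 -0.0381  0.2146] [0.1747 3.0484 2.2871]
tool in rack -0.0007392246553838471 -0.08819517715922634
side bar 129 [-0.1194 -0.0868]
side -1 [(np.int64(-260), np.int64(0)), (np.int64(-256), np.int64(0)), (np.int64(-252), np.int64(0)), (np.int64(-248), np.int64(2)), (np.int64(-244), np.int64(40)), (np.int64(-240), np.int64(15)), (np.int64(-236), np.int64(16)), (np.int64(-232), np.int64(21)), (np.int64(-228), np.int64(22)), (np.int64(-224), np.int64(15)), (np.int64(-220), np.int64(14)), (np.int64(-216), np.int64(15)), (np.int64(-212), np.int64(19)), (np.int64(-208), np.int64(0)), (np.int64(-204), np.int64(0)), (np.int64(-200), np.int64(0)), (np.int64(-196), np.int64(0)), (np.int64(-192), np.int64(0)), (np.int64(-188), np.int64(0)), (np.int64(-184), np.int64(0)), (np.int64(-180), np.int64(0)), (np.int64(-176), np.int64(1)), (np.int64(-172), np.int64(20)), (np.int64(-168), np.int64(24)), (np.int64(-164), np.int64(13)), (np.int64(-160), np.int64(19)), (np.int64(-156), np.int64(17)), (np.int64(-152), np.int64(11)), (np.int64(-148), np.int64(16)), (np.int64(-144), np.int64(17)), (np.int
[... 5858 characters left out ...]
int64(-192), np.int64(0)), (np.int64(-188), np.int64(0)), (np.int64(-184), np.int64(0)), (np.int64(-180), np.int64(0)), (np.int64(-176), np.int64(0)), (np.int64(-172), np.int64(0)), (np.int64(-168), np.int64(0)), (np.int64(-164), np.int64(3)), (np.int64(-160), np.int64(2)), (np.int64(-156), np.int64(6)), (np.int64(-152), np.int64(63)), (np.int64(-148), np.int64(111)), (np.int64(-144), np.int64(177)), (np.int64(-140), np.int64(230)), (np.int64(-136), np.int64(313)), (np.int64(-132), np.int64(379)), (np.int64(-128), np.int64(421)), (np.int64(-124), np.int64(430)), (np.int64(-120), np.int64(446)), (np.int64(-116), np.int64(446)), (np.int64(-112), np.int64(458)), (np.int64(-108), np.int64(478))]
```

The batten face is at rack y of about -0.209 and the hatch edge at about -0.171, so roughly 37 mm remain. I slow down for the catch.

Call:
send_rows(deltas=[[0,0.005,0,0,0,0,-1],[0,0.005,0,0,0,0,-1],[0,0.005,0,0,0,0,-1],[0,0.004,0,0,0,0,-1],[0,0.003,0,0,0,0,-1]])

```text
clock: 16.0
tool_pos: [0.5494, -0.0599, 0.2145]
tool_rot: [[0.999, -0.048, -0.0], [-0.048, -0.999, 0.0], [-0.0, -0.0, -1.0]]
wrist_force: [-0.3, 1.9, -1.2]
finger_gap: 0.0
```

Call:
send_rows(deltas=[[0,0.001,0,0,0,0,-1],[0,0.001,0,0,0,0,-1],[0,0.001,0,0,0,0,-1],[0,0.001,0,0,0,0,-1],[0,0.001,0,0,0,0,-1]])

```text
clock: 16.5
tool_pos: [0.5493, -0.0645, 0.2146]
tool_rot: [[0.999, -0.048, 0.0], [-0.048, -0.999, 0.0], [0.0, -0.0, -1.0]]
wrist_force: [0.2, 1.7, -1.9]
finger_gap: 0.0
```

Call:
send_rows(deltas=[[0,0.001,0,0,0,0,-1],[0,0.0008,0,0,0,0,-1],[0,0.0008,0,0,0,0,-1],[0,0.0008,0,0,0,0,-1],[0,0.0006,0,0,0,0,-1]])

```text
clock: 17.0
tool_pos: [0.5491, -0.0682, 0.2146]
tool_rot: [[0.999, -0.048, 0.0], [-0.048, -0.999, 0.001], [-0.0, -0.001, -1.0]]
wrist_force: [1.0, 6.2, -0.3]
finger_gap: -0.0001
```

Call:
send_rows(deltas=[[0,0.0006,0,0,0,0,-1],[0,0.0006,0,0,0,0,-1],[0,0.0006,0,0,0,0,-1],[0,0.0005,0,0,0,0,-1],[0,0.0005,0,0,0,0,-1]])

```text
clock: 17.5
tool_pos: [0.5489, -0.0709, 0.2146]
tool_rot: [[0.999, -0.048, -0.0], [-0.048, -0.999, 0.001], [-0.0, -0.001, -1.0]]
wrist_force: [-0.2, 4.7, 0.2]
finger_gap: -0.0002
```

Call:
send_rows(deltas=[[0,0.0005,0,0,0,0,-1],[0,0.0005,0,0,0,0,-1],[0,0.0005,0,0,0,0,-1],[0,0.0004,0,0,0,0,-1],[0,0.0004,0,0,0,0,-1]])

```text
clock: 18.0
tool_pos: [0.5489, -0.0737, 0.2146]
tool_rot: [[0.999, -0.048, 0.0], [-0.048, -0.999, -0.0], [0.0, 0.0, -1.0]]
wrist_force: [0.4, 2.8, -0.5]
finger_gap: 0.0002
```

The force has dropped from 6 N to 3 N, so the strike is past the rollers' peak. I finish in small steps.

Call:
send_rows(deltas=[[0,0.0003,0,0,0,0,-1],[0,0.0003,0,0,0,0,-1],[0,0.0002,0,0,0,0,-1],[0,0.0002,0,0,0,0,-1],[0,0,0,0,0,0,-1]])

```text
clock: 18.5
tool_pos: [0.5488, -0.0747, 0.2146]
tool_rot: [[0.999, -0.048, 0.0], [-0.048, -0.999, -0.0], [0.0, 0.0, -1.0]]
wrist_force: [0.7, 1.0, -0.9]
finger_gap: 0.0001
```

Call:
send_rows(deltas=[[0,0.0003,0,0,0,0,-1],[0,0.0003,0,0,0,0,-1],[0,0.0002,0,0,0,0,-1],[0,0.0002,0,0,0,0,-1],[0,0,0,0,0,0,-1]])

```text
clock: 19.0
tool_pos: [0.5488, -0.0757, 0.2146]
tool_rot: [[0.999, -0.048, 0.0], [-0.048, -0.999, -0.0], [0.0, 0.0, -1.0]]
wrist_force: [-0.5, 0.7, -1.5]
finger_gap: -0.0003
```

Call:
send_rows(deltas=[[0,0.0003,0,0,0,0,-1],[0,0.0003,0,0,0,0,-1],[0,0.0002,0,0,0,0,-1],[0,0.0002,0,0,0,0,-1],[0,0,0,0,0,0,-1]])

```text
clock: 19.5
tool_pos: [0.5487, -0.0767, 0.2146]
tool_rot: [[0.999, -0.048, -0.0], [-0.048, -0.999, -0.0], [0.0, 0.0, -1.0]]
wrist_force: [-0.2, -0.7, 0.0]
finger_gap: 0.0002
```

Call:
send_rows(deltas=[[0,0.0003,0,0,0,0,-1],[0,0.0003,0,0,0,0,-1],[0,0.0002,0,0,0,0,-1],[0,0.0002,0,0,0,0,-1],[0,0,0,0,0,0,-1]])

```text
clock: 20.0
tool_pos: [0.5487, -0.0769, 0.2146]
tool_rot: [[0.999, -0.048, 0.0], [-0.048, -0.999, 0.001], [0.0, -0.001, -1.0]]
wrist_force: [1.2, 8.0, 0.1]
finger_gap: -0.0001
```

The tool stopped dead at 8 N while commanded 1 mm further, so the hatch is on the batten. I back off, lift and check.

Call:
send_rows(deltas=[[0,-0.001,0,0,0,0,-1],[0,-0.006,0,0,0,0,-1],[0,-0.01,0,0,0,0,-1],[0,0,-0.03,0,0,0,-1],[0,0,-0.05,0,0,0,-1]])

```text
clock: 20.5
tool_pos: [0.5477, -0.0594, 0.2929]
tool_rot: [[0.999, -0.047, -0.006], [-0.047, -0.999, 0.001], [-0.006, -0.001, -1.0]]
wrist_force: [1.5, -0.5, -0.1]
finger_gap: -0.0002
```

Call:
send_rows(deltas=[[0,-0.05,-0.02,0,0,0,-1],[0,-0.05,0,0,0,0,-1],[0,-0.05,0,0,0,0,-1],[0,0,0,0,0,0,-1],[0,0,0,0,0,0,-1]])

```text
clock: 21.0
tool_pos: [0.5561, 0.0873, 0.3131]
tool_rot: [[0.999, -0.045, -0.0], [-0.045, -0.999, -0.0], [-0.0, 0.0, -1.0]]
wrist_force: [0.1, -0.9, 0.2]
finger_gap: 0.0
```

```bash
python3 - <<'E'
from h import *
np.set_printoptions(precision=4,suppress=True)
s=sensors.sense();print(s['clock'],s['tool_pos'],s['wrist_force'])
C=np.array([.5556,.050]);ry=np.array([.0488,.9988]);rx=np.array([.9988,-.0488])
im=[]
for c,(u,v) in [('side',(310,215)),('scene',(262,215))]:
    f=vision.grab_frame(c);im.append(cv2.resize(f['frame'][v-60:v+60,u-80:u+80],(400,300),interpolation=cv2.INTER_CUBIC));P=cloud(f).reshape(-1,3)
    d=P[:,:2]-C;X=d@rx;Y=d@ry
    F=(abs(P[:,2]-.223)<.003)&(abs(X)<.07)&(abs(Y+.14)<.05)
    if F.sum()>20: print(c,'bar',F.sum(),np.percentile(Y[F],[2,98]))
    F=(abs(P[:,2]-.197)<.003)&(abs(X)<.1)&(Y<.03)
    print('hatch back part, max gap',np.percentile(Y[F],[1,99]))
    for n,z in [('hatch_pull',.223),('kettle',0),('jar',0),('lid',0),('strainer',0)]:
        for r in vision.landmark_of(c,n)[:1]:print(n,round(r['conf'],2),at_z(f,[r['xy']],z)[0])
cv2.imwrite('pics/end.png',np.hstack(im))
E
```

```text
21.0 [0.5561 0.0873 0.3131] [ 0.1453 -0.8603  0.1573]
side bar 132 [-0.1588 -0.1409]
hatch back part, max gap [-0.2431 -0.0107]
hatch_pull 0.61 [ 0.5387 -0.1086  0.223 ]
kettle 0.74 [0.5363 0.5453 0.    ]
jar 0.82 [ 0.7112 -0.2987 -0.    ]
lid 0.66 [ 0.6718 -0.4359  0.    ]
strainer 0.81 [ 0.5055 -0.581   0.    ]
scene bar 110 [-0.157  -0.1399]
hatch back part, max gap [-0.2421 -0.0106]
hatch_pull 0.91 [ 0.5454 -0.0953  0.223 ]
kettle 0.57 [0.5225 0.5545 0.    ]
jar 0.97 [ 0.6912 -0.2918  0.    ]
lid 0.9 [ 0.6845 -0.44    0.    ]
strainer 0.67 [ 0.5012 -0.5765  0.    ]
```

View pics/end.png

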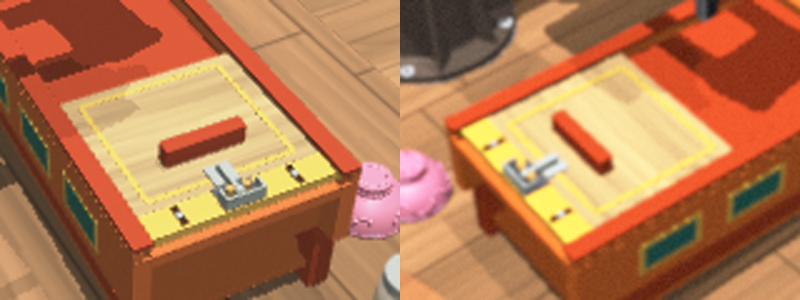

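The crops show the hatch edge flush on the golden batten with no gap, and the strike between the rollers at (235,185) in the left crop. The bar's middle is at rack y -0.149, so the edge is at -0.209, on the batten face. Handing in.

```bash
python3 -c "
from station import bot,sensors
print(bot.job_done())"
```

```text
the job is handed in; nothing more can be done
None
```

The dragon bowl is in the rack compartment, mouth down, the hatch is closed against the golden batten, and I handed the job in at about 21 s of the 58 s allowed. No verdict was reported.

- **Bowl:** I gripped it by its foot and lowered it until it touched the floor, at about 20 N against the 70 N limit, before letting go. After release its foot top measured 163–164 mm (165 mm expected). It stood upright in the picture at rack y of about -0.13. I did not see it again once the hatch was over it.
- **Hatch:** I pushed it by the pull bar at about 0.11 m/s and then crept through the catch. The wrist force read about 6 N at the rollers, eased to near zero past them, then reached 8 N at the hard stop (limit 30 N).
- **Closure check:** After I backed off, the leading edge measured at rack y -0.209, on the batten face at -0.208 to -0.209, and the last picture shows no gap. The cameras are only good to about 2 mm, so the 1.5 mm tolerance rests mainly on having felt the hard stop.
- **Other objects:** The kettle, jar, lid and strainer agree with their starting positions to about 15 mm or better. That is scatter in the network readings, since the robot touched none of them.
- **Disagreement:** In the last check the networks put the pull bar 3–4 mm (scene) and 10–15 mm (side) away from where the depth images show it along the track. I trusted the depth reading, because it fits both the picture and the tool's stopping position.

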